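Put the cutters away and lock the rack with its friction peg

TASK

Put the loose cutters away in the slotted rack: first pull the peg in the middle of the rack up so that its keeper bar springs open, then stand every cutter that is out in a slot of its own, blade dropped all the way down behind the front sill and handle flat on the worktop. Then lock the rack: press the tapered peg down while turning it until the keeper bar lies square across the slots, so that it holds there by itself when you let go. Do not disturb the tin and the tea box.

Things in the scene. Friction and masses are not known exactly. Their poses are not given: they have to be found in the camera images.
- rack: wooden rack fixed to the worktop, 50 deep (x), 236 wide (y), 34 high; origin: centre of its foot; -x is its front. 4 upright slots run along x at y = 100, 52, -52, -100, open on top, 10 wide, flaring to 19 at the top. A sill 12 high, x -25 to -19, bars their feet at the front: blades go in from above, pointing +x, tang astride the sill, handle in front. Peg and keeper stand in the middle.
- peg_head (a point): centre of the peg's upright thumb piece: 34 high, 32 long (its x axis, along the keeper bar), 10 thick: pinch it across the 10. With peg at 0 it is 72 above the worktop over the rack's origin. Below it a collar of radius 17, top 17 below this point, and the steel keeper bar, 224 long, 16 wide, 8 thick, middle 24 below this point. All turn and sink together.
- peg (a joint): depth of the tapered peg, m: 0 pulled right up (free), 0.003 begins to bite, 0.0035 or so bitten hard; pressing meets a firm seat there. It stays at the height where it is left; moving it up or down takes 6 N, so press with 12 to 18 N to make it bite. At the start it is bitten in.
- keeper (a joint): angle of peg and keeper bar, rad, anticlockwise from above: 0 bar along the rack's x, between the middle slots; 1.57 square across the slots; stops at 0 (open) and 1.72. A weak spring (0.02 N m at most) pulls it open: let go with the peg not bitten, it opens in about 2 s; pressed with 12 to 18 N while turned, it then holds by friction. It starts held closed.
- tin_3: bystander: low round tin, 86 across, 40 high, loose. Origin: centre of its underside.
- box_1: bystander: upright tea box, 50 x 68 x 92 high, loose. Origin: centre of its underside.
- slot0 (a point): centre of the mouth of the slot at rack y = 100, level with the rack's top, 34 above the worktop; axes as the rack's.
- seat0 (a point): where the origin of a cutter fully seated in slot0 lies (on the worktop, 65 in front of the slot's centre; play about 4 along x, 3 along y); axes as the rack's, and a seated cutter's x lies along them.
- slot1 (a point): centre of the mouth of the slot at rack y = 52, level with the rack's top, 34 above the worktop; axes as the rack's.
- seat1 (a point): where the origin of a cutter fully seated in slot1 lies (on the worktop, 65 in front of the slot's centre; play about 4 along x, 3 along y); axes as the rack's, and a seated cutter's x lies along them.
- slot2 (a point): centre of the mouth of the slot at rack y = -52, level with the rack's top, 34 above the worktop; axes as the rack's.
- seat2 (a point): where the origin of a cutter fully seated in slot2 lies (on the worktop, 65 in front of the slot's centre; play about 4 along x, 3 along y); axes as the rack's, and a seated cutter's x lies along them.
- slot3 (a point): centre of the mouth of the slot at rack y = -100, level with the rack's top, 34 above the worktop; axes as the rack's.
- seat3 (a point): where the origin of a cutter fully seated in slot3 lies (on the worktop, 65 in front of the slot's centre; play about 4 along x, 3 along y); axes as the rack's, and a seated cutter's x lies along them.
- cutter_a: cutter, loose, may be absent, 0.15 kg: wooden handle 70 long, 22 wide, 26 high with a flat bottom on which it stands, blade upright. Steel 4 thick runs on from its +x end: tang at x 35 to 50 (underside 14 above the bottom), then blade at x 50 to 88 (2 to 32 above the bottom). Origin: centre of the handle's underside; x toward the blade, z up.
- cutter_a_blade (a point): point in the blade of cutter_a, 65 ahead (+x) of its origin and 17 up; fully seated it lies in the middle of a slot, 17 above the worktop.
- cutter_b: cutter, loose, may be absent, 0.15 kg: wooden handle 70 long, 22 wide, 26 high with a flat bottom on which it stands, blade upright. Steel 4 thick runs on from its +x end: tang at x 35 to 50 (underside 14 above the bottom), then blade at x 50 to 88 (2 to 32 above the bottom). Origin: centre of the handle's underside; x toward the blade, z up.
- cutter_b_blade (a point): point in the blade of cutter_b, 65 ahead (+x) of its origin and 17 up; fully seated it lies in the middle of a slot, 17 above the worktop.
- cutter_c: cutter, loose, may be absent, 0.15 kg: wooden handle 70 long, 22 wide, 26 high with a flat bottom on which it stands, blade upright. Steel 4 thick runs on from its +x end: tang at x 35 to 50 (underside 14 above the bottom), then blade at x 50 to 88 (2 to 32 above the bottom). Origin: centre of the handle's underside; x toward the blade, z up.
- cutter_c_blade (a point): point in the blade of cutter_c, 65 ahead (+x) of its origin and 17 up; fully seated it lies in the middle of a slot, 17 above the worktop.
- cutter_d: cutter, loose, may be absent, 0.15 kg: wooden handle 70 long, 22 wide, 26 high with a flat bottom on which it stands, blade upright. Steel 4 thick runs on from its +x end: tang at x 35 to 50 (underside 14 above the bottom), then blade at x 50 to 88 (2 to 32 above the bottom). Origin: centre of the handle's underside; x toward the blade, z up.
- cutter_d_blade (a point): point in the blade of cutter_d, 65 ahead (+x) of its origin and 17 up; fully seated it lies in the middle of a slot, 17 above the worktop.
Things that resemble listed ones, but are neither listed nor needed, are in the scene too. Leave any green or orange look-alike of the cutter_a alone.

How it is judged:
By the outcome, as a careful person would: the job done as asked, in the order asked, and still so for the second after the job is handed in, with the robot touching nothing.
Of cutter_a, cutter_b, cutter_c, cutter_d only 3 to 4 are there at a start; the rules pass over those that are not, and their reading is None.
At some moment in a run one of cutter_a, cutter_b, cutter_c, cutter_d may be knocked a few centimetres aside while the robot is not near it.
It also fails if it takes over 208 s, if anything falls off the work surface, if the arm or the gripper's body presses on something with over 40 N, if the wrist force passes 120 N, or if a joint passes its speed limit or range.

ROBOT

A 6-joint arm with a two-finger parallel gripper is mounted at the origin on a cart in front of the work surface, level with it; the furniture and walls round the work are solid. World frame = base frame: x ahead of the robot, y to its left, z up, the work surface at z = 0. Lengths are in m, angles in rad, forces in N, time in s.
With the tool pointing down it reaches from about 0.35 to 0.85 m from the base axis. Payload 8.1 kg.
Tool frame: the origin (TCP) lies midway between the tips of the shut fingers; the grasp point (between the pads) lies 19 mm behind it; z points along the fingers, y is the line along which they close (so a half turn about z gives the same grasp; the last joint's range is limited). The gripper opens to 93 mm and grips with 3 to 60 N. Pads are 15 mm wide; open, the fingers measure 128 mm over their backs; the gripper's body (75 mm by 188 mm) begins 65 mm behind the grasp point.
Start: joints at [1.188, 0.13, 1.488, -0, 1.523, -0.085], TCP at [0.176, 0.574, 0.219] pointing down, gripper open.
Joint ranges: [-2.96, 2.96], [-0.89, 2.26], [0.02, 2.5], [-1.34, 4.48], [0, 2.73], [-2.66, 2.66]. Speed limits (rad/s): [2.39, 2.39, 2.79, 3.14, 3.14, 3.14].

INTERFACE

Orientations are given as a rotation vector (axis times angle).
In Python, from plant import robot gives the robot as it stands.
- The arm moves only by the shell command python3 -m pendant 'ROWS' [FORCE]. ROWS is JSON, a list of rows, each a list of 5 numbers: the shift along the tool's x, y, z in units of 50 cm (1.0 is 50 cm), then the turn about the tool's z in units of 60 degrees (1.0 is 60 degrees), then the finger opening in mm, from 0 to 93. In form: [[x, y, z, twist, claw], ...]. A call has 1 to 12 rows; each row is the pose to reach, as a shift and turn from the pose commanded when the call began, along the tool's axes at that moment; what a row does not reach only later rows make up. A row lasts 1/8 s, in which the tool goes at most 62.5 mm and 10.7 degrees, less where a joint would pass 70% of its speed; a pose out of reach is approached as far as the arm can. A call with a number of a shift or a turn outside -1 to 1 is refused whole. A call with a gripper value outside its range is refused whole. The fingers move at their own pace and stop on an object; FORCE is the grip in N (left out, the last holds). Time passes only in rows, so rows that repeat a pose let the fingers close. It gives the time, the measured TCP pose, the force, the opening and the grip force at its end, in the units of the state.
- robot.get_obs(): the state, without advancing time (a new reading comes with each control period).
- robot.capture(name): name is "scene" or "side" or "wrist"; returns a dict with "image" (420x560x3 uint8, blue, green, red), "z_map" (420x560 float32, m along the optical axis (not along the pixel's ray), 0 where there is no reading), "K" (3x3 intrinsics, pixels), "D" ([k1, k2, p1, p2, k3] as OpenCV has them; the pictures are not rectified), "extrinsics" (4x4, takes a point from world to camera coordinates). Camera axes: x right, y up, looking along -z (the intrinsics and any distortion apply to the point x, -y, -z); pixel columns grow to the right and rows downward; lengths in m; the calibration is good to about 2 mm. A picture is of the moment at which its call begins.
- robot.finish_job(): hands the job in; it is judged then, once.
The state is a dict: "time": time; "q": joint angles; "joint_vel": joint speeds; "joint_efforts": joint torques, N m; "tool_pos": TCP position; "orientation": TCP orientation; "wrist_force": force on the tool from outside, world axes, zero at the start; "torque": the same for the moment, N m; "width": finger opening in m; "grip_force": force on a finger pad.
Only numpy, scipy, OpenCV 4.12 (cv2) and the standard library are available. Lean on these libraries where they do the work, as an engineer would, in place of code of your own. Each camera call takes 0.05 s, during which the arm holds its last target. There are 200 camera calls.

## Working session

There is one attempt and no reset: what is moved stays moved. The work goes in short steps, Python scripts to look and compute and a shell command to move; the robot and the scene stay as the last step left them, time stands still between calls to the robot, and variables do not carry over. Pictures are saved under pics/ and viewed, at most 14 in all, crops included, and the job is handed in when it is done.

```bash
ls; mkdir -p pics; cat > h.py <<'E'
import numpy as np, cv2
from plant import robot
from scipy.spatial.transform import Rotation as R
def cap(name,fn=None):
    c=robot.capture(name)
    if fn: cv2.imwrite('pics/'+fn,c['image'])
    np.savez('/tmp/'+name+'.npz',**c)
    return c
def cloud(c):
    h,w=c['z_map'].shape
    uv=np.stack(np.meshgrid(np.arange(w),np.arange(h)),-1).reshape(-1,1,2).astype(np.float64)
    n=cv2.undistortPoints(uv,c['K'],c['D']).reshape(h,w,2)
    z=c['z_map']
    P=np.stack([n[...,0]*z,-n[...,1]*z,-z],-1)
    E=c['extrinsics']
    return (P-E[:3,3])@E[:3,:3], z>0
def ray(c,u,v,zw):
    n=cv2.undistortPoints(np.array([[[u,v]]],float),c['K'],c['D']).reshape(2)
    E=c['extrinsics'];d=np.array([n[0],-n[1],-1])@E[:3,:3];o=-E[:3,:3].T@E[:3,3]
    return o+d*(zw-o[2])/d[2]
def proj(c,p):
    E=c['extrinsics'];q=E[:3,:3]@np.asarray(p,float)+E[:3,3]
    return cv2.projectPoints(np.array([[q[0],-q[1],-q[2]]]),np.zeros(3),np.zeros(3),c['K'],c['D'])[0].ravel()
E
python3 - <<'E'
from h import *
for n in('scene','side'): c=cap(n,n+'0.png');print(n,c['extrinsics'])
o=robot.get_obs();print(o)
E
```

```text
pics
scene [[ 0.84946289 -0.52732127  0.01857641 -0.43829896]
 [ 0.29689823  0.50678504  0.80933328 -0.2028154 ]
 [-0.4361929  -0.68198328  0.58705584 -0.84580987]
 [ 0.          0.          0.          1.        ]]
side [[ 0.91427548 -0.40470644 -0.01769314 -0.46983536]
 [ 0.2506588   0.53087372  0.80953274 -0.2068814 ]
 [-0.3182303  -0.74457087  0.58680806 -1.11192651]
 [ 0.          0.          0.          1.        ]]
{'time': 0.1, 'q': array([ 1.18761093e+00,  1.31065115e-01,  1.48915516e+00,  3.91238141e-05,
        1.52300376e+00, -8.53873064e-02]), 'joint_vel': array([-0.00101713, -0.00167336, -0.00388476, -0.00161247, -0.00145002,
       -0.00034676]), 'joint_efforts': array([ 2.61050511e-03, -5.61344326e+01, -4.93096340e+01,  7.71627040e-02,
        2.91525229e-02, -8.46545618e-05]), 'tool_pos': array([0.1758171 , 0.57313357, 0.21771297]), 'orientation': array([-4.65994532e-01, -3.10641741e+00,  2.47798507e-03]), 'wrist_force': array([-0.30654895, -0.56031025,  0.13110938]), 'torque': array([-0.01194081, -0.03302363, -0.03811295]), 'grip_force': 0.0, 'width': 0.09302218171401289}
```

View pics/scene0.png

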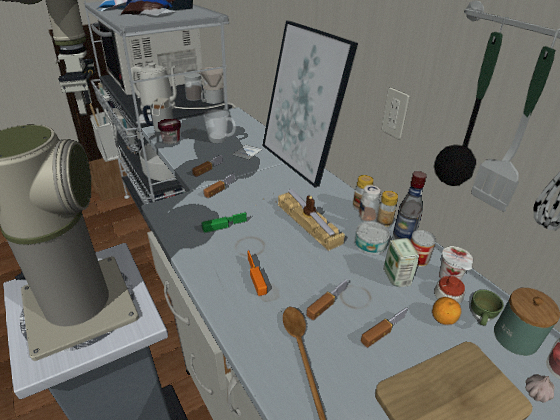

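View pics/side0.png

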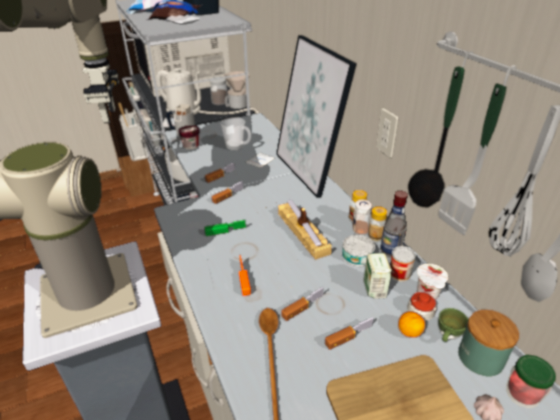

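Four brown-handled cutters in scene: (203,168), (215,187), (322,305), (377,332). The green (225,222) and orange (258,275) ones are the look-alikes. Rack at (312,220), tin at (372,237), tea box at (402,262).

```bash
python3 - <<'E'
from h import *
c=dict(np.load('/tmp/scene.npz'));P,m=cloud(c)
hsv=cv2.cvtColor(c['image'],cv2.COLOR_BGR2HSV)
def near(u,v,r=30):
    M=np.zeros(m.shape,bool);M[v-r:v+r,u-r:u+r]=1;return M
for u,v in [(203,168),(215,187),(322,305),(377,332)]:
    M=near(u,v,22)&m&(P[...,2]>0.006)&(P[...,2]<.045)&(hsv[...,0]<18)&(hsv[...,1]>110)
    n,l,_,_=cv2.connectedComponentsWithStats(M.astype(np.uint8)); M=l==l[v,u] if l[v,u] else M
    T=M&(P[...,2]>0.02);q=P[T];r=cv2.minAreaRect(q[:,:2].astype(np.float32)*1000)
    ys,xs=np.where(M);print((u,v),M.sum(),T.sum(),'ztop',np.percentile(q[:,2],95),r,'u',xs.min(),xs.max())
for n,(u,v,r) in dict(tin=(372,235,22),box=(402,262,26)).items():
    M=near(u,v,r)&m&(P[...,2]>0.015)&(P[...,2]<.1);q=P[M];print(n,np.percentile(q,[2,50,98],axis=0).round(3).tolist())
M=near(312,220,45)&m&(P[...,2]>0.028)&(P[...,2]<.037)&(hsv[...,0]<30);q=P[M];print('rack',M.sum(),cv2.minAreaRect(q[:,:2].astype(np.float32)*1000))
M=near(312,205,14)&m&(P[...,2]>0.06)&(P[...,2]<.1);q=P[M];print('peg',M.sum(),q.mean(0),q.max(0),cv2.minAreaRect(q[:,:2].astype(np.float32)*1000))
# topdown color map x 0.2..0.9 ; y -0.2..0.9 rows
S=1000;img=np.zeros((1000,700,3),np.uint8);H=np.full((1000,700),-1.)
idx=np.where(m&(P[...,2]<.2)&(P[...,2]>-.01));q=P[idx];col=c['image'][idx]
o=np.argsort(q[:,2]);q=q[o];col=col[o]
X=((q[:,0]-.1)*800).astype(int);Y=((.85-q[:,1])*800).astype(int)
ok=(X>=1)&(X<700)&(Y>=1)&(Y<1000)
for a,b,k in zip(X[ok],Y[ok],col[ok]): img[b-1:b+2,a-1:a+2]=k
cv2.imwrite('pics/top.png',img);print(img.shape)
E
```

```text
(203, 168) 138 75 ztop 0.026686575355076403 ((460.914306640625, 382.5307312011719), (68.7955322265625, 20.049423217773438), 21.039880752563477) u 193 211
(215, 187) 171 90 ztop 0.026009840559752882 ((444.51611328125, 251.38165283203125), (66.94435119628906, 20.580795288085938), 19.84705352783203) u 204 223
(322, 305) 361 261 ztop 0.027297567499101304 ((448.45074462890625, -280.75616455078125), (68.59992218017578, 21.422021865844727), 12.229689598083496) u 307 333
(377, 332) 406 303 ztop 0.026999801598882857 ((501.61041259765625, -396.5560302734375), (67.81880187988281, 21.81931495666504), 2.9038279056549072) u 361 391
tin [[0.648, -0.275, 0.016], [0.697, -0.168, 0.035], [0.779, -0.095, 0.084]]
box [[0.634, -0.33, 0.017], [0.662, -0.296, 0.062], [0.755, -0.201, 0.092]]
rack 534 ((709.3322143554688, -19.869766235351562), (238.26455688476562, 266.6335144042969), 89.86549377441406)
peg 82 [ 0.60117408 -0.02219012  0.07481479] [ 0.60785985 -0.00242374  0.08892213] ((602.4720458984375, -19.4594669342041), (10.24730396270752, 34.05614471435547), 1.2404853105545044)
(1000, 700, 3)
```

```bash
cat >> h.py <<'E'
def go(x,y,z,cl=None,zc=None):
    """cl: world yaw (deg) of closing line"""
    o=robot.get_obs();r=R.from_rotvec(o['orientation']);M=r.as_matrix()
    d=M.T@(np.array([x,y,z])-o['tool_pos'])/0.5
    tw=0
    if cl is not None:
        a=np.degrees(np.arctan2(M[1,1],M[0,1]))
        t=-(cl-a); t=(t+90)%180-90; tw=t/60
    print('t',round(o['time'],2),'rows',d.round(4),'tw',round(tw,4),'min rows',np.ceil(max(np.linalg.norm(d)/.125,abs(tw)*60/10.7)),'q6',o['q'][5].round(2),'tilt',np.degrees(np.arccos(-M[2,2])).round(2))
def st():
    o=robot.get_obs();print({k:np.round(o[k],4).tolist() for k in('time','tool_pos','wrist_force','torque','width','grip_force')})
E
python3 - <<'E'
from h import *
c=dict(np.load('/tmp/scene.npz'));P,m=cloud(c)
# rack fit
L=(np.hypot(P[...,0]-.602,P[...,1]+.019)<.135)&m&(abs(P[...,0]-.602)<.05)
for a,b in((.026,.038),(.005,.038)):
    M=L&(P[...,2]>a)&(P[...,2]<b);q=P[M];print('rack',M.sum(),cv2.minAreaRect(q[:,:2].astype(np.float32)*1000),np.percentile(q[:,2],90))
B=L&(P[...,2]>.042)&(P[...,2]<.054);q=P[B];print('bar',B.sum(),cv2.minAreaRect(q[:,:2].astype(np.float32)*1000),q[:,2].mean())
for n,(x,y) in dict(c1=(.461,.383),peg=(.602,-.02)).items():
    M=m&(np.hypot(P[...,0]-x,P[...,1]-y)<.16)&(P[...,2]>.06)&(P[...,2]<.5);q=P[M]
    q=q[np.hypot(*(q[:,:2]-[x,y]).T)>.04] if n=='peg' else q
    if len(q): k=np.argsort(np.hypot(*(q[:,:2]-[x,y]).T));print(n,len(q),q[k[:3]].round(3).tolist(),q.min(0),q.max(0))
im=c['image'].copy()
cs=[(.461,.3825,21),(.4445,.2514,20),(.4485,-.2808,12),(.5016,-.3966,3)]
big=cv2.resize(im,None,fx=4,fy=4,interpolation=cv2.INTER_CUBIC)
for x,y,a in cs:
    t=np.radians(a)
    for f,h in((-.035,.026),(.035,.026),(.088,.032)):
        p=proj(c,(x+f*np.cos(t),y+f*np.sin(t),h));cv2.circle(big,tuple(int(v) for v in p*4+2),3,(255,0,255),1)
p=proj(c,(.602,-.019,.085));cv2.circle(big,tuple(int(v) for v in p*4+2),3,(255,0,255),1)
def cr(u,v,w=50,h=36): return cv2.resize(big[4*(v-h):4*(v+h),4*(u-w):4*(u+w)],(400,290))
cv2.imwrite('pics/crop1.png',np.vstack([np.hstack([cr(215,175),cr(312,220)]),np.hstack([cr(335,298),cr(385,325)])]))
E
```

```text
rack 576 ((601.9362182617188, -19.685592651367188), (53.85708236694336, 239.31906127929688), 1.8902738094329834) 0.033838721281958056
rack 1118 ((601.9423828125, -19.873695373535156), (53.85708236694336, 239.6954345703125), 1.8902738094329834) 0.03327134570644774
bar 351 ((602.3361206054688, -20.064285278320312), (224.88804626464844, 32.516265869140625), 81.30007934570312) 0.04680995079362649
peg 176 [[0.739, -0.078, 0.066], [0.741, -0.073, 0.079], [0.742, -0.07, 0.067]] [ 0.73434945 -0.09881485  0.06025055] [ 0.76169821 -0.02170637  0.10078129]
```

View pics/crop1.png

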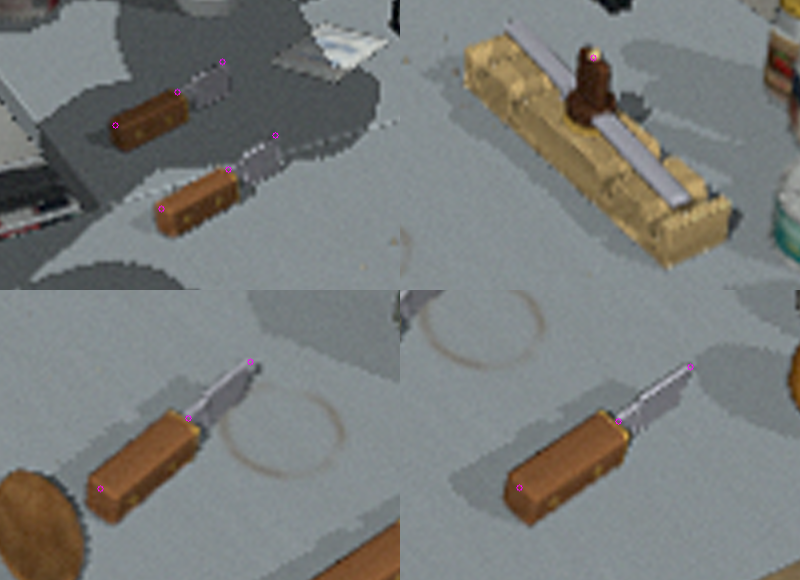

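Crop confirms the four brown cutters (blades at the magenta tips), the rack with closed bar and the peg head.

```bash
python3 - <<'E'
from h import *
c=dict(np.load('/tmp/scene.npz'));P,m=cloud(c)
L=m&(abs(P[...,0]-.602)<.05)&(abs(P[...,1]+.02)<.14)
B=L&(P[...,2]>.042)&(P[...,2]<.054)&(abs(P[...,1]+.02)>.03)
q=P[B][:,:2].astype(np.float32);v=cv2.fitLine(q,cv2.DIST_HUBER,0,.01,.01).ravel();print('bar',np.degrees(np.arctan2(v[1],v[0])),v[2:])
T=L&(P[...,2]>.030)&(P[...,2]<.0365);q=P[T]
# front top edge: min x per y-bin
for s in (1,-1):
    e=[]
    for y in np.arange(-.13,.1,.012):
        k=q[(q[:,1]>=y)&(q[:,1]<y+.012)]
        if len(k)>3: j=np.argmin(s*k[:,0]);e.append(k[j,:2])
    e=np.array(e,np.float32);v=cv2.fitLine(e,cv2.DIST_HUBER,0,.003,.01).ravel();print('edge',np.degrees(np.arctan2(v[1],v[0])),v[2:],len(e))
go(.602,-.0195,.15,0)
E
```

```text
bar 84.741165 [ 0.60249776 -0.01406852]
edge -88.89533 [ 0.5789319  -0.03656579] 18
edge -83.16778 [ 0.6199174  -0.01498357] 18
t 0.1 rows [-1.1627 -0.8828  0.1367] tw 1.2156 min rows 12.0 q6 -0.09 tilt 0.09
```

```bash
python3 -m pendant '[[-0.6,-0.44,0,0.17,93],[-0.6,-0.44,0,0.34,93],[-0.6,-0.44,0,0.51,93],[-0.6,-0.44,0,0.68,60],[-0.6,-0.44,0,0.8,40],[-0.6,-0.44,0,0.8,40],[-0.6,-0.44,0,0.8,40],[-0.6,-0.44,0,0.8,40]]' 20; python3 -c "
from h import *
go(.57,-.0195,.2,-5)"
```

```text
time: 1.1
tool_pos: [0.398, 0.2754, 0.2183]
orientation: [-1.69, -2.647, 0.0]
wrist_force: [-0.4, 0.2, -0.1]
width: 0.0479
grip_force: 0.0
t 1.1 rows [-0.6798  0.064   0.0363] tw 0.498 min rows 6.0 q6 0.06 tilt 0.05
```

```bash
python3 -m pendant '[[-0.68,0.064,0,0.15,40],[-0.68,0.064,0,0.3,40],[-0.68,0.064,0,0.5,40],[-0.68,0.064,0,0.5,40],[-0.68,0.064,0,0.5,40],[-0.68,0.064,0,0.5,40],[-0.68,0.064,0,0.5,40],[-0.68,0.064,0,0.5,40]]' 20; python3 -c "
from h import *
cap('wrist','w1.png')
go(.602,-.0195,.12,-5)"
```

```text
time: 2.1
tool_pos: [0.5703, -0.0175, 0.2183]
orientation: [-2.314, -2.123, 0.0]
wrist_force: [1.2, -0.4, 0.3]
width: 0.0397
grip_force: 0.0
t 2.15 rows [0.0012 0.0637 0.1969] tw 0.0013 min rows 2.0 q6 -0.03 tilt 0.04
```

View pics/w1.png

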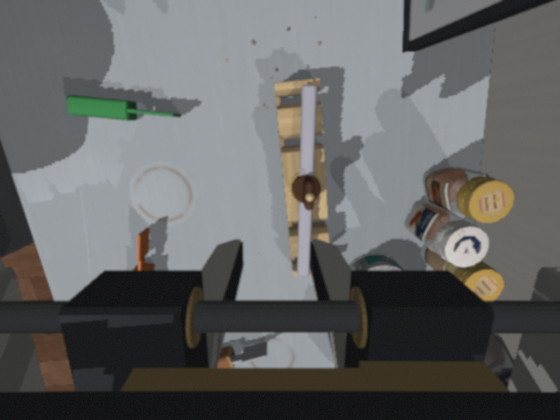

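The wrist view shows the rack from above: ends near (297,85) and (310,272), peg at (307,190), bar slightly rotated against the rack.

```bash
python3 - <<'E'
from h import *
c=dict(np.load('/tmp/wrist.npz'));P,m=cloud(c)
# rack top: points with z .030-.037
L=m&(abs(P[...,0]-.602)<.06)&(abs(P[...,1]+.02)<.14)
T=L&(P[...,2]>.028)&(P[...,2]<.038);print(cv2.minAreaRect(P[T][:,:2].astype(np.float32)*1000),np.median(P[T][:,2]))
q=P[T]
for s in (1,-1):
    e=[]
    for y in np.arange(-.13,.1,.01):
        k=q[(q[:,1]>=y)&(q[:,1]<y+.01)]
        if len(k)>8: e.append([np.percentile(k[:,0],3 if s>0 else 97),y+.005])
    e=np.array(e,np.float32);v=cv2.fitLine(e,cv2.DIST_HUBER,0,.002,.01).ravel();print(np.degrees(np.arctan(v[1]/v[0])),v[2:])
B=L&(P[...,2]>.042)&(P[...,2]<.056)&(abs(P[...,1]+.02)>.03)
q=P[B][:,:2].astype(np.float32);print('bar',B.sum(),cv2.minAreaRect(q*1000))
B=L&(P[...,2]>.065)&(P[...,2]<.1);q=P[B];print('peg',cv2.minAreaRect(q[:,:2].astype(np.float32)*1000),q[:,2].max())
# table reference
t=m&(abs(P[...,0]-.5)<.03)&(abs(P[...,1]-.05)<.05);print('table',np.median(P[t][:,2]))
E
```

```text
((606.0282592773438, -18.6473388671875), (50.04543685913086, 236.92259216308594), 0.94777512550354) 0.03320632661006662
-89.17887 [ 0.5818673 -0.019    ]
-86.697174 [ 0.6278671 -0.006    ]
bar 1935 ((605.9824829101562, -18.417938232421875), (223.5144805908203, 16.198020935058594), 84.90901947021484)
peg ((605.8699951171875, -18.503589630126953), (31.074663162231445, 10.105545997619629), 85.3383560180664) 0.09114176395939944
table 0.31585088795680855
```

```bash
python3 -c "
from h import *
go(.605,-.019,.056,-5)"
python3 -m pendant '[[0,0.07,0.1,0,40],[0.003,0.07,0.2,0,40],[0.003,0.07,0.3,0,40],[0.003,0.07,0.324,0,40],[0.003,0.07,0.324,0,40],[0.003,0.07,0.324,0,0],[0.003,0.07,0.324,0,0],[0.003,0.07,0.324,0,0],[0.003,0.07,0.324,0,0],[0.003,0.07,0.324,0,0]]' 30; python3 -c "
from h import *
st()"
```

```text
t 2.15 rows [0.0027 0.0696 0.3249] tw 0.0013 min rows 3.0 q6 -0.03 tilt 0.04
time: 3.4
tool_pos: [0.6049, -0.0212, 0.0576]
orientation: [-2.317, -2.12, 0.002]
wrist_force: [-7.4, 0.7, 10.0]
width: 0.0098
grip_force: 30.0
{'time': 3.4, 'tool_pos': [0.6049, -0.0212, 0.0576], 'wrist_force': [-7.4013, 0.6963, 9.9656], 'torque': [0.0693, 1.6357, 0.0058], 'width': 0.0098, 'grip_force': 29.9962}
```

```bash
python3 -m pendant '[[0,0,-0.004,0,0],[0,0,-0.008,0,0],[0,0,-0.012,0,0],[0,0,-0.014,0,0],[0,0,-0.014,0,0],[0,0,-0.014,0,0]]' 40;
```

```text
time: 4.15
tool_pos: [0.6044, -0.021, 0.0612]
orientation: [-2.316, -2.12, 0.003]
wrist_force: [4.7, -0.1, -25.4]
width: 0.0097
grip_force: 40.0
```

```bash
python3 -m pendant '[[0,0,0,0,40],[0,0,0,0,40],[0,0,0,0,40],[0,0,-0.1,0,40],[0,0,-0.2,0,40],[0,0,-0.24,0,40],[0,-0.1,-0.24,0,40],[0,-0.1,-0.24,0,40],[0,-0.1,-0.24,0,40]]' 20; python3 - <<'E'
from h import *
go(.4445,.2514,.15,110)
E
```

```text
time: 5.28
tool_pos: [0.5562, -0.0168, 0.1838]
orientation: [2.317, 2.121, 0.001]
wrist_force: [0.9, -0.3, 0.6]
width: 0.0401
grip_force: 0.0
t 5.28 rows [ 0.5146 -0.2701  0.0674] tw 1.0822 min rows 7.0 q6 -0.03 tilt 0.06
```

```bash
python3 -m pendant '[[0.515,-0.27,-0.03,0.17,40],[0.515,-0.27,-0.03,0.34,40],[0.515,-0.27,-0.03,0.51,40],[0.515,-0.27,-0.03,0.68,40],[0.515,-0.27,-0.03,0.85,40],[0.515,-0.27,-0.03,1.0,40],[0.515,-0.27,-0.03,1.08,40],[0.515,-0.27,-0.03,1.08,40],[0.515,-0.27,-0.03,1.08,40],[0.515,-0.27,-0.03,1.08,40]]'; cat >> h.py <<'E'
def cutter(x,y,r=.06,name='wrist',fn=None):
    """fit brown handle near x,y -> centre mm, yaw (blade end = +x side)"""
    c=cap(name,fn);P,m=cloud(c);hsv=cv2.cvtColor(c['image'],cv2.COLOR_BGR2HSV)
    M=m&(np.hypot(P[...,0]-x,P[...,1]-y)<r)&(P[...,2]>.018)&(P[...,2]<.036)&(hsv[...,0]<20)&(hsv[...,1]>90)
    M=cv2.morphologyEx(M.astype(np.uint8),cv2.MORPH_OPEN,np.ones((3,3)))>0
    q=P[M]; (cx,cy),(w,h),a=cv2.minAreaRect(q[:,:2].astype(np.float32)*1000)
    if h>w: a-=90;w,h=h,w
    print('cutter',M.sum(),(cx/1000,cy/1000),'wh',w,h,'yaw',a,'z',np.median(q[:,2]));return cx/1000,cy/1000,a
E
python3 - <<'E'
from h import *
x,y,a=cutter(.4445,.2514,fn='w2.png')
go(x,y,.015,a+90)
c=cap('scene');P,m=cloud(c)
B=m&(np.hypot(P[...,0]-.604,P[...,1]+.019)<.13)&(np.hypot(P[...,0]-.604,P[...,1]+.019)>.025)&(P[...,2]>.042)&(P[...,2]<.058);print('bar',B.sum(),cv2.minAreaRect(P[B][:,:2].astype(np.float32)*1000),P[B][:,2].mean())
E
```

```text
cutter 0 (0.0, 0.0) wh 0.0 0.0 yaw 0.0 z nan
t 5.33 rows [-0.0647 -1.1126  0.3366] tw 1.4155 min rows 10.0 q6 -0.03 tilt 0.08
bar 297 ((603.7976684570312, -19.61404037475586), (224.1649627685547, 18.718347549438477), 1.0630719661712646) 0.04914085411595051out of range; nothing moved
  return _methods._mean(a, axis=axis, dtype=dtype,
  ret = ret.dtype.type(ret / rcount)
```

View pics/w2.png

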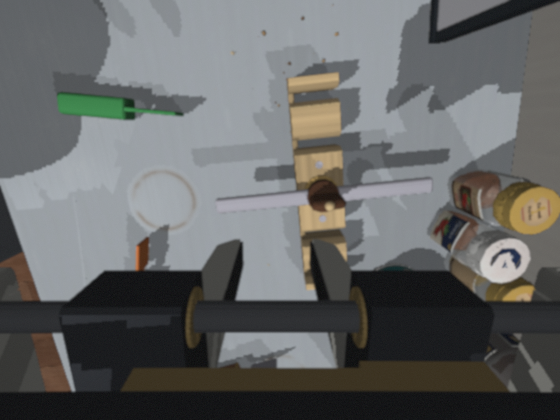

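The call was refused (twist 1.08 > 1). The picture shows the bar now open along x ((218,205)–(432,185)). Re-issuing with twist 1.0.

```bash
python3 -m pendant '[[0.515,-0.27,-0.03,0.17,40],[0.515,-0.27,-0.03,0.34,40],[0.515,-0.27,-0.03,0.51,40],[0.515,-0.27,-0.03,0.68,40],[0.515,-0.27,-0.03,0.85,40],[0.515,-0.27,-0.03,1.0,40],[0.515,-0.27,-0.03,1.0,40],[0.515,-0.27,-0.03,1.0,40],[0.515,-0.27,-0.03,1.0,40],[0.515,-0.27,-0.03,1.0,40]]'; 
python3 - <<'E'
from h import *
x,y,a=cutter(.4445,.2514,fn='w3.png')
go(x,y,.015,a+90)
E
```

```text
time: 6.62
tool_pos: [0.4444, 0.2511, 0.1986]
orientation: [3.067, 0.678, -0.0]
wrist_force: [0.9, -0.2, 0.3]
width: 0.0404
grip_force: 0.0
cutter 889 (0.4471979370117187, 0.25328770446777343) wh 65.9737548828125 19.137237548828125 yaw 19.177282333374023 z 0.025202936763520836
t 6.67 rows [ 0.0069 -0.0014  0.3672] tw 0.0959 min rows 3.0 q6 1.55 tilt 0.0
```

```bash
python3 -m pendant '[[0.006,-0.002,0.1,0.096,40],[0.006,-0.002,0.2,0.096,40],[0.006,-0.002,0.3,0.096,40],[0.006,-0.002,0.36,0.096,40],[0.006,-0.002,0.387,0.096,40],[0.006,-0.002,0.387,0.096,40],[0.006,-0.002,0.387,0.096,10],[0.006,-0.002,0.387,0.096,10],[0.006,-0.002,0.387,0.096,10],[0.006,-0.002,0.387,0.096,10],[0.006,-0.002,0.387,0.096,10]]' 30
```

```text
time: 8.05
tool_pos: [0.4475, 0.2544, 0.0066]
orientation: [-3.097, -0.523, -0.004]
wrist_force: [-1.0, -1.2, 7.2]
width: 0.0216
grip_force: 30.0
```

```bash
python3 - <<'E'
from h import *
go(.5386,.0317,.086,91)
E
python3 -m pendant '[[0,0,-0.08,0,10],[0,0,-0.16,0,10],[0,0,-0.16,0,10],[0,0,-0.16,0,10]]' 30;python3 - <<'E'
from h import *
go(.5386,.0317,.086,91)
E
```

```text
t 8.05 rows [ 0.0261  0.4804 -0.1587] tw 0.303 min rows 5.0 q6 1.65 tilt 0.14
time: 8.55
tool_pos: [0.446, 0.2537, 0.0847]
orientation: [3.098, 0.523, -0.001]
wrist_force: [-0.6, -0.1, -2.2]
width: 0.022
grip_force: 30.0
t 8.55 rows [ 0.0289  0.4802 -0.0027] tw 0.303 min rows 4.0 q6 1.65 tilt 0.02
```

```bash
python3 -m pendant '[[0.007,0.12,-0.003,0.1,10],[0.014,0.24,-0.003,0.2,10],[0.029,0.36,-0.003,0.303,10],[0.029,0.48,-0.003,0.303,10],[0.029,0.48,-0.003,0.303,10],[0.029,0.48,-0.003,0.303,10],[0.029,0.48,-0.003,0.303,10],[0.029,0.48,-0.003,0.303,10]]' 30;python3 - <<'E'
from h import *
go(.5386,.0317,.086,91)
cap('wrist','w4.png')
E
```

```text
time: 9.55
tool_pos: [0.5384, 0.0332, 0.0864]
orientation: [-3.141, -0.03, 0.001]
wrist_force: [0.0, -0.7, -1.6]
width: 0.0219
grip_force: 30.0
t 9.55 rows [0.0003 0.0031 0.0007] tw 0.0019 min rows 1.0 q6 1.52 tilt 0.03
```

View pics/w4.png

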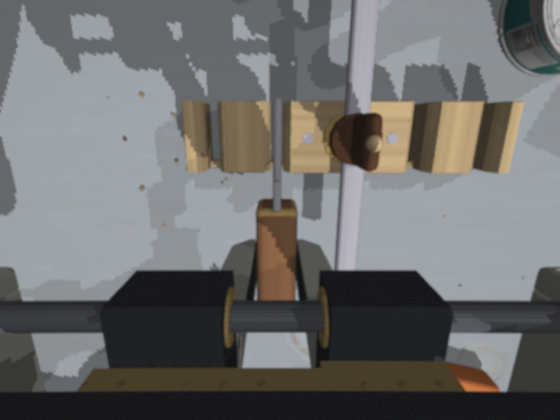

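The view shows the blade at column 277 over slot1 (land gap about 271–290), handle front at row 205, rack front at row 170. Measuring from depth.

```bash
cat >> h.py <<'E'
def check(c,sx,sy):
    """blade/handle of held cutter vs rack, in one wrist picture"""
    P,m=cloud(c);o=robot.get_obs();t=o['tool_pos']
    hsv=cv2.cvtColor(c['image'],cv2.COLOR_BGR2HSV)
    T=m&(abs(P[...,0]-.604)<.06)&(abs(P[...,1]+.019)<.14)&(P[...,2]>.029)&(P[...,2]<.038)&(hsv[...,1]>60)
    T=cv2.morphologyEx(T.astype(np.uint8),cv2.MORPH_OPEN,np.ones((3,3)))>0
    print('rack',cv2.minAreaRect(P[T][:,:2].astype(np.float32)*1000))
    B=m&(P[...,0]>t[0]+.052)&(P[...,0]<t[0]+.1)&(abs(P[...,1]-t[1])<.02)&(P[...,2]>t[2]+.012)&(P[...,2]<t[2]+.045)
    q=P[B];print('blade',B.sum(),cv2.minAreaRect(q[:,:2].astype(np.float32)*1000),'x',np.percentile(q[:,0],[1,99]),'y',np.median(q[:,1]),'z',np.percentile(q[:,2],[5,95]))
    H=m&(P[...,0]>t[0]+.01)&(P[...,0]<t[0]+.06)&(abs(P[...,1]-t[1])<.02)&(P[...,2]>t[2]+.005)&(P[...,2]<t[2]+.04)&(hsv[...,1]>80)&(hsv[...,0]<22)
    q=P[H];print('handle',H.sum(),'xmax',np.percentile(q[:,0],99),'y',np.percentile(q[:,1],[2,98]),'seat',sx,sy,'tcp',t)
E
python3 - <<'E'
from h import *
check(dict(np.load('/tmp/wrist.npz')),.5386,.0317)
E
```

```text
rack ((605.4764404296875, -19.05359649658203), (49.580169677734375, 236.31675720214844), 1.025467038154602)
blade 642 ((608.1209106445312, 32.8833122253418), (35.14501190185547, 3.6658074855804443), 1.0109949111938477) x [0.59097798 0.62510374] y 0.03306656048932531 z [0.10935125 0.1115829 ]
handle 1810 xmax 0.5728332843270365 y [0.02293586 0.04232821] seat 0.5386 0.0317 tcp [0.53856933 0.03306524 0.08650447]
```

```bash
python3 -m pendant '[[0.003,0,0,0,10],[0.003,0,0.06,0,10],[0.003,0,0.1,0,10],[0.003,0,0.13,0,10],[0.003,0,0.15,0,10],[0.003,0,0.16,0,10],[0.003,0,0.16,0,10],[0.003,0,0.16,0,10]]' 30
```

```text
time: 10.6
tool_pos: [0.541, 0.0319, 0.0072]
orientation: [3.141, 0.027, 0.002]
wrist_force: [0.2, 0.7, -0.4]
width: 0.0223
grip_force: 30.0
```

```bash
python3 -m pendant '[[0,0,0.001,0,32],[0,0,0.001,0,32],[0,0,0.001,0,32],[0,0,-0.1,0,32],[0,0,-0.2,0,32],[0,0,-0.3,0,32],[0,0,-0.38,0,40],[0,0,-0.38,0,40],[0,0,-0.38,0,40]]' 30; python3 - <<'E'
from h import *
x,y,a=cutter(.54,.0325)
go(.461,.3825,.2,111)
E
```

```text
time: 11.72
tool_pos: [0.5401, 0.032, 0.196]
orientation: [-3.141, -0.027, 0.001]
wrist_force: [-1.2, -0.6, -0.8]
width: 0.0401
grip_force: 0.0
cutter 931 (0.5407103271484375, 0.03107721519470215) wh 66.32878112792969 18.863161087036133 yaw 0.9385088682174683 z 0.02521726147729496
t 11.78 rows [-0.145  -0.7037 -0.0093] tw -0.3334 min rows 6.0 q6 1.52 tilt 0.12
```

Seated (top at 25 mm, yaw 0.9°). Next cutter at (0.461, 0.383).

```bash
python3 -m pendant '[[-0.145,-0.704,-0.01,-0.1,40],[-0.145,-0.704,-0.01,-0.2,40],[-0.145,-0.704,-0.01,-0.333,40],[-0.145,-0.704,-0.01,-0.333,40],[-0.145,-0.704,-0.01,-0.333,40],[-0.145,-0.704,-0.01,-0.333,40],[-0.145,-0.704,-0.01,-0.333,40],[-0.145,-0.704,-0.01,-0.333,40],[-0.145,-0.704,-0.01,-0.333,40]]'; 
python3 - <<'E'
from h import *
x,y,a=cutter(.461,.3825,fn='w5.png')
go(x,y,.005,a+90)
E
```

```text
time: 12.9
tool_pos: [0.4621, 0.3812, 0.2009]
orientation: [3.089, 0.569, -0.002]
wrist_force: [0.4, 0.4, 0.5]
width: 0.0399
grip_force: 0.0
cutter 870 (0.46487091064453123, 0.38656500244140624) wh 65.39173126220703 18.860200881958008 yaw 17.728500366210938 z 0.02520614585183159
t 12.95 rows [ 0.009  -0.0083  0.3924] tw 0.0524 min rows 4.0 q6 1.81 tilt 0.05
```

```bash
python3 -m pendant '[[0.008,-0.008,0.1,0.052,40],[0.008,-0.008,0.2,0.052,40],[0.008,-0.008,0.3,0.052,40],[0.008,-0.008,0.36,0.052,40],[0.008,-0.008,0.391,0.052,40],[0.008,-0.008,0.391,0.052,40],[0.008,-0.008,0.391,0.052,10],[0.008,-0.008,0.391,0.052,10],[0.008,-0.008,0.391,0.052,10],[0.008,-0.008,0.391,0.052,10],[0.008,-0.008,0.391,0.052,10]]' 30
python3 -m pendant '[[0,0,-0.08,0,10],[0,0,-0.16,0,10],[0,0,-0.16,0,10],[0,0,-0.16,0,10]]' 30;python3 - <<'E'
from h import *
go(.5390,.0810,.086,91)
E
```

```text
time: 14.32
tool_pos: [0.4653, 0.3885, 0.008]
orientation: [-3.102, -0.487, -0.004]
wrist_force: [-0.5, -0.6, 6.5]
width: 0.0221
grip_force: 30.0
time: 14.82
tool_pos: [0.4637, 0.3876, 0.0856]
orientation: [3.103, 0.488, -0.001]
wrist_force: [0.1, -0.2, -2.8]
width: 0.0215
grip_force: 30.0
t 14.82 rows [-0.0448  0.6299 -0.0007] tw 0.2811 min rows 6.0 q6 1.87 tilt 0.03
```

```bash
python3 -m pendant '[[-0.005,0.12,0,0.1,10],[-0.014,0.24,0,0.2,10],[-0.029,0.36,0,0.281,10],[-0.045,0.48,0,0.281,10],[-0.045,0.6,0,0.281,10],[-0.045,0.63,0,0.281,10],[-0.045,0.63,0,0.281,10],[-0.045,0.63,0,0.281,10],[-0.045,0.63,0,0.281,10]]' 30;python3 - <<'E'
from h import *
go(.5390,.0810,.086,91)
check(cap('wrist'),.539,.081)
E
```

```text
time: 15.95
tool_pos: [0.5387, 0.0826, 0.0858]
orientation: [-3.141, -0.031, 0.001]
wrist_force: [-0.2, -0.2, -1.5]
width: 0.0219
grip_force: 30.0
t 15.95 rows [ 0.0005  0.0032 -0.0004] tw 0.0019 min rows 1.0 q6 1.61 tilt 0.04
rack ((605.05517578125, -5.427696228027344), (49.615699768066406, 208.85385131835938), 0.9978352189064026)
blade 669 ((608.1198120117188, 82.70316314697266), (34.2208251953125, 3.8758225440979004), 1.1762783527374268) x [0.59135639 0.62478314] y 0.08266128047078493 z [0.10728727 0.10979953]
handle 1745 xmax 0.5726350801151566 y [0.07228813 0.09178913] seat 0.539 0.081 tcp [0.53887737 0.08246043 0.08594105]
```

```bash
python3 -m pendant '[[0.001,0.0032,0,0,10],[0.001,0.0032,0.06,0,10],[0.001,0.0032,0.1,0,10],[0.001,0.0032,0.13,0,10],[0.001,0.0032,0.15,0,10],[0.001,0.0032,0.157,0,10],[0.001,0.0032,0.157,0,10],[0.001,0.0032,0.157,0,10]]' 30
```

```text
time: 17.0
tool_pos: [0.5405, 0.0795, 0.0082]
orientation: [-3.141, -0.027, -0.002]
wrist_force: [-0.1, -0.9, -1.5]
width: 0.0217
grip_force: 30.0
```

```bash
python3 -m pendant '[[0,0,0.001,0,32],[0,0,0.001,0,32],[0,0,0.001,0,32],[0,0,-0.1,0,32],[0,0,-0.2,0,32],[0,0,-0.3,0,32],[0,0,-0.38,0,40],[0,0,-0.38,0,40],[0,0,-0.38,0,40]]' 30; python3 - <<'E'
from h import *
cutter(.54,.0795,r=.045)
c=cap('scene','s2.png')
go(.4485,-.2808,.2,102)
E
```

```text
time: 18.12
tool_pos: [0.5396, 0.0795, 0.1971]
orientation: [3.141, 0.027, -0.001]
wrist_force: [0.1, 0.4, 0.4]
width: 0.0401
grip_force: 0.0
cutter 1092 (0.5395838012695312, 0.06132190704345703) wh 65.3423843383789 53.15635299682617 yaw 0.6025837659835815 z 0.025059891572548794
t 18.23 rows [-0.1931  0.7172 -0.0078] tw -0.1833 min rows 6.0 q6 1.61 tilt 0.17
```

View pics/s2.png

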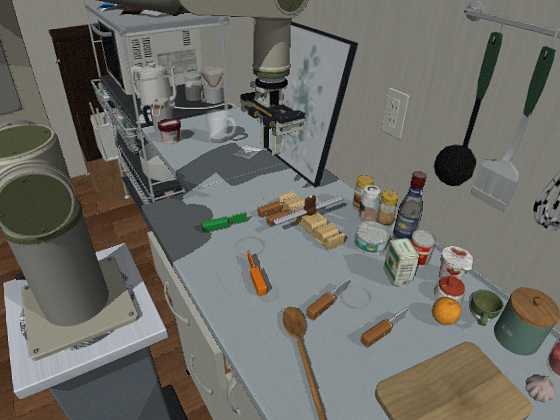

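Two cutters sit in slot0 and slot1 (270,208); the other two remain at (322,305) and (377,332).

```bash
python3 -m pendant '[[-0.193,0.717,-0.008,-0.1,40],[-0.193,0.717,-0.008,-0.183,40],[-0.193,0.717,-0.008,-0.183,40],[-0.193,0.717,-0.008,-0.183,40],[-0.193,0.717,-0.008,-0.183,40],[-0.193,0.717,-0.008,-0.183,40],[-0.193,0.717,-0.008,-0.183,40],[-0.193,0.717,-0.008,-0.183,40],[-0.193,0.717,-0.008,-0.183,40]]'; 
python3 - <<'E'
from h import *
x,y,a=cutter(.4485,-.2808)
go(x,y,.005,a+90)
E
```

```text
time: 19.35
tool_pos: [0.4498, -0.2791, 0.201]
orientation: [-3.123, -0.33, 0.001]
wrist_force: [0.2, 0.3, -0.7]
width: 0.0403
grip_force: 0.0
cutter 915 (0.4515132141113281, -0.2794817504882813) wh 66.65612030029297 19.511688232421875 yaw 13.210906982421875 z 0.025146057268002387
t 19.4 rows [0.0031 0.0017 0.3924] tw -0.0186 min rows 4.0 q6 0.71 tilt 0.05
```

```bash
python3 -m pendant '[[0.003,0.001,0.1,-0.019,40],[0.003,0.001,0.2,-0.019,40],[0.003,0.001,0.3,-0.019,40],[0.003,0.001,0.36,-0.019,40],[0.003,0.001,0.391,-0.019,40],[0.003,0.001,0.391,-0.019,40],[0.003,0.001,0.391,-0.019,10],[0.003,0.001,0.391,-0.019,10],[0.003,0.001,0.391,-0.019,10],[0.003,0.001,0.391,-0.019,10],[0.003,0.001,0.391,-0.019,10]]' 30
python3 -m pendant '[[0,0,-0.08,0,10],[0,0,-0.16,0,10],[0,0,-0.16,0,10],[0,0,-0.16,0,10]]' 30;python3 - <<'E'
from h import *
go(.5415,-.0705,.086,91)
E
```

```text
time: 20.78
tool_pos: [0.4521, -0.2813, 0.0077]
orientation: [3.12, 0.358, 0.003]
wrist_force: [-1.0, 2.4, 6.5]
width: 0.022
grip_force: 30.0
time: 21.28
tool_pos: [0.4507, -0.2807, 0.0855]
orientation: [-3.121, -0.359, 0.001]
wrist_force: [-0.4, -0.1, -2.0]
width: 0.0218
grip_force: 30.0
t 21.27 rows [ 0.2721 -0.3682 -0.0009] tw 0.2018 min rows 4.0 q6 0.69 tilt 0.03
```

```bash
python3 -m pendant '[[0.068,-0.092,0,0.1,10],[0.136,-0.184,0,0.2,10],[0.204,-0.276,0,0.202,10],[0.272,-0.368,0,0.202,10],[0.272,-0.368,0,0.202,10],[0.272,-0.368,0,0.202,10],[0.272,-0.368,0,0.202,10],[0.272,-0.368,0,0.202,10]]' 30;python3 - <<'E'
from h import *
go(.5415,-.0705,.086,91)
check(cap('wrist'),.5415,-.0705)
E
```

```text
time: 22.28
tool_pos: [0.5413, -0.0719, 0.0858]
orientation: [3.141, 0.024, -0.001]
wrist_force: [-0.0, -0.2, -2.0]
width: 0.0222
grip_force: 30.0
t 22.27 rows [ 0.0004 -0.0028 -0.0004] tw -0.0018 min rows 1.0 q6 1.33 tilt 0.03
rack ((605.2437744140625, -18.410018920898438), (49.608001708984375, 235.74481201171875), 1.005482792854309)
blade 603 ((610.6499633789062, -71.86860656738281), (34.28022003173828, 3.37626051902771), 0.7652415633201599) x [0.59388318 0.62732907] y -0.07181735274668494 z [0.10782294 0.11013366]
handle 1716 xmax 0.5750430718810395 y [-0.08212325 -0.06278202] seat 0.5415 -0.0705 tcp [ 0.54151413 -0.0718107   0.08604317]
```

```bash
python3 -m pendant '[[0.001,-0.0012,0,0,10],[0.001,-0.0012,0.06,0,10],[0.001,-0.0012,0.1,0,10],[0.001,-0.0012,0.13,0,10],[0.001,-0.0012,0.15,0,10],[0.001,-0.0012,0.157,0,10],[0.001,-0.0012,0.157,0,10],[0.001,-0.0012,0.157,0,10]]' 30
```

```text
time: 23.32
tool_pos: [0.543, -0.0703, 0.0083]
orientation: [3.141, 0.027, 0.002]
wrist_force: [-0.8, 0.0, -2.0]
width: 0.0221
grip_force: 30.0
```

```bash
python3 -m pendant '[[0,0,0.001,0,32],[0,0,0.001,0,32],[0,0,0.001,0,32],[0,0,-0.1,0,32],[0,0,-0.2,0,32],[0,0,-0.3,0,32],[0,0,-0.38,0,40],[0,0,-0.38,0,40],[0,0,-0.38,0,40]]' 30; python3 - <<'E'
from h import *
cutter(.542,-.07,r=.045)
cutter(.5016,-.3966,name='scene',r=.08)
go(.505,-.396,.2,94)
E
```

```text
time: 24.45
tool_pos: [0.542, -0.0701, 0.197]
orientation: [-3.141, -0.027, 0.001]
wrist_force: [-0.2, 0.6, -0.2]
width: 0.0403
grip_force: 0.0
cutter 914 (0.5413601684570313, -0.07124552154541015) wh 64.64397430419922 19.259765625 yaw 0.5408806800842285 z 0.02515964747266737
cutter 319 (0.5022815246582031, -0.3969490966796875) wh 69.2985610961914 21.572763442993164 yaw 2.980306625366211 z 0.02487490095241828
t 24.55 rows [-0.084   0.6508 -0.0087] tw -0.0501 min rows 6.0 q6 1.33 tilt 0.17
```

```bash
python3 -m pendant '[[-0.084,0.65,-0.009,-0.05,40],[-0.084,0.65,-0.009,-0.05,40],[-0.084,0.65,-0.009,-0.05,40],[-0.084,0.65,-0.009,-0.05,40],[-0.084,0.65,-0.009,-0.05,40],[-0.084,0.65,-0.009,-0.05,40],[-0.084,0.65,-0.009,-0.05,40],[-0.084,0.65,-0.009,-0.05,40],[-0.084,0.65,-0.009,-0.05,40]]'; 
python3 - <<'E'
from h import *
x,y,a=cutter(.5046,-.3966)
go(x,y,.005,a+90)
E
```

```text
time: 25.68
tool_pos: [0.5066, -0.3941, 0.2021]
orientation: [-3.139, -0.113, 0.0]
wrist_force: [0.3, -1.3, 0.4]
width: 0.04
grip_force: 0.0
cutter 886 (0.5044348449707031, -0.3963817749023438) wh 64.244873046875 19.014545440673828 yaw 3.796844244003296 z 0.02518278911875227
t 25.73 rows [-0.0047  0.0037  0.3946] tw 0.0052 min rows 4.0 q6 0.76 tilt 0.01
```

```bash
python3 -m pendant '[[-0.004,0.003,0.1,0.005,40],[-0.004,0.003,0.2,0.005,40],[-0.004,0.003,0.3,0.005,40],[-0.004,0.003,0.36,0.005,40],[-0.004,0.003,0.393,0.005,40],[-0.004,0.003,0.393,0.005,40],[-0.004,0.003,0.393,0.005,10],[-0.004,0.003,0.393,0.005,10],[-0.004,0.003,0.393,0.005,10],[-0.004,0.003,0.393,0.005,10],[-0.004,0.003,0.393,0.005,10]]' 30
python3 -m pendant '[[0,0,-0.08,0,10],[0,0,-0.16,0,10],[0,0,-0.16,0,10],[0,0,-0.16,0,10]]' 30;python3 - <<'E'
from h import *
go(.5418,-.1190,.086,91)
E
```

```text
time: 27.1
tool_pos: [0.5052, -0.3982, 0.0075]
orientation: [3.138, 0.101, 0.003]
wrist_force: [-0.8, 1.0, 7.7]
width: 0.0215
grip_force: 30.0
time: 27.6
tool_pos: [0.5038, -0.3973, 0.0852]
orientation: [-3.14, -0.101, 0.001]
wrist_force: [-0.8, -0.1, -1.6]
width: 0.0216
grip_force: 30.0
t 27.6 rows [ 0.1117 -0.5506 -0.0016] tw 0.0449 min rows 5.0 q6 0.76 tilt 0.02
```

```bash
python3 -m pendant '[[0,-0.12,0,0,10],[0,-0.24,0,0,10],[0,-0.36,0,0.045,10],[0.06,-0.48,0,0.045,10],[0.11,-0.55,0,0.045,10],[0.112,-0.55,0,0.045,10],[0.112,-0.55,0,0.045,10],[0.112,-0.55,0,0.045,10],[0.112,-0.55,0,0.045,10]]' 30;python3 - <<'E'
from h import *
go(.5418,-.1190,.086,91)
check(cap('wrist'),.5418,-.1190)
E
```

```text
time: 28.72
tool_pos: [0.5417, -0.1204, 0.0853]
orientation: [-3.141, -0.025, 0.001]
wrist_force: [0.2, -0.3, -1.4]
width: 0.0218
grip_force: 30.0
t 28.73 rows [ 0.0003 -0.0029 -0.0013] tw -0.0017 min rows 1.0 q6 1.24 tilt 0.03
rack ((605.31298828125, -31.624496459960938), (50.06843948364258, 209.16107177734375), 0.9425182938575745)
blade 604 ((611.0167236328125, -120.34208679199219), (34.17292022705078, 3.3748996257781982), 1.003015398979187) x [0.59428703 0.62773312] y -0.12034539132812028 z [0.10757764 0.10981189]
handle 1738 xmax 0.5756305327735552 y [-0.13063725 -0.11132879] seat 0.5418 -0.119 tcp [ 0.54185654 -0.12034159  0.08550849]
```

```bash
python3 -m pendant '[[0.001,-0.0018,0,0,10],[0.001,-0.0018,0.06,0,10],[0.001,-0.0018,0.1,0,10],[0.001,-0.0018,0.13,0,10],[0.001,-0.0018,0.15,0,10],[0.001,-0.0018,0.156,0,10],[0.001,-0.0018,0.156,0,10],[0.001,-0.0018,0.156,0,10]]' 30
python3 -m pendant '[[0,0,0.001,0,32],[0,0,0.001,0,32],[0,0,0.001,0,32],[0,0,-0.1,0,32],[0,0,-0.2,0,32],[0,0,-0.3,0,32],[0,0,-0.38,0,40],[0,0,-0.38,0,40],[0,0,-0.38,0,40]]' 30; python3 - <<'E'
from h import *
cutter(.542,-.119,r=.045)
go(.48,-.02,.2,91)
E
```

```text
time: 29.78
tool_pos: [0.5434, -0.1187, 0.0083]
orientation: [3.141, 0.027, 0.002]
wrist_force: [0.4, 0.4, -0.8]
width: 0.0216
grip_force: 30.0
time: 30.9
tool_pos: [0.5425, -0.1184, 0.197]
orientation: [-3.141, -0.027, 0.001]
wrist_force: [-0.7, -0.1, -1.0]
width: 0.0402
grip_force: 0.0
cutter 939 (0.542681396484375, -0.11957437896728515) wh 66.79329681396484 19.265871047973633 yaw 0.5781693458557129 z 0.0251286944602514
t 30.95 rows [-0.1205 -0.1987 -0.0073] tw -0.0001 min rows 2.0 q6 1.25 tilt 0.12
```

```bash
python3 -m pendant '[[-0.12,-0.2,-0.1,0.17,40],[-0.12,-0.2,-0.1,0.34,40],[-0.12,-0.2,-0.1,0.51,40],[-0.12,-0.2,-0.1,0.68,40],[-0.12,-0.2,-0.1,0.85,40],[-0.12,-0.2,-0.1,1,40],[-0.12,-0.2,-0.1,1,40],[-0.12,-0.2,-0.1,1,40]]' 30
python3 -m pendant '[[0,0,0,0.17,40],[0,0,0,0.34,40],[0,0,0,0.51,40],[0,0,0,0.68,40],[0,0,0,0.85,40],[0,0,0,1,40],[0,0,0,1,40]]' 30
python3 - <<'E'
from h import *
go(.6055,-.0188,.12,91)
cap('wrist','w6.png');cap('scene')
E
```

```text
time: 31.95
tool_pos: [0.4805, -0.0195, 0.2466]
orientation: [2.736, -1.542, -0.003]
wrist_force: [-0.7, -0.3, 0.2]
width: 0.0402
grip_force: 0.0
time: 32.83
tool_pos: [0.401, -0.1507, 0.2248]
orientation: [-1.906, 2.253, 0.059]
wrist_force: [0.0, 0.8, 0.1]
width: 0.04
grip_force: 0.0
t 32.83 rows [-0.2846 -0.3363  0.2943] tw 1.3172 min rows 8.0 q6 2.65 tilt 11.11
```

View pics/w6.png

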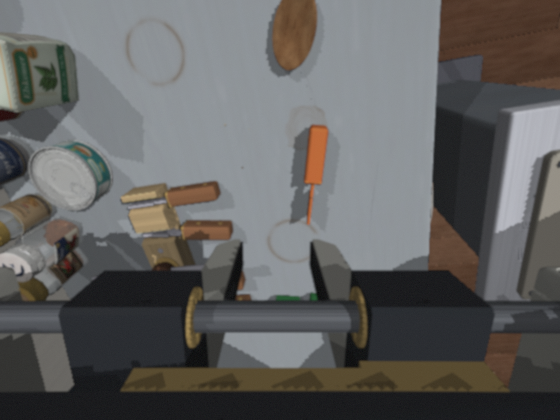

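Wrong twist direction (q6 hit its limit and the tool drifted in free air, touching nothing). Turning back.

```bash
python3 -m pendant '[[0,0,0,-0.17,40],[0,0,0,-0.34,40],[0,0,0,-0.51,40],[0,0,0,-0.68,40],[0,0,0,-0.85,40],[0,0,0,-1,40],[0,0,0,-1,40],[0,0,0,-1,40]]' 30
python3 - <<'E'
from h import *
go(.6055,-.0188,.2,91)
E
```

```text
time: 33.92
tool_pos: [0.402, -0.1498, 0.2254]
orientation: [-2.781, 1.002, -0.089]
wrist_force: [0.3, 0.4, -0.1]
width: 0.04
grip_force: 0.0
t 33.92 rows [ 0.1469 -0.4431  0.1377] tw -0.6776 min rows 4.0 q6 1.61 tilt 11.08
```

```bash
python3 - <<'E'
from h import *
o=robot.get_obs();print(o['q'].round(3));M=R.from_rotvec(o['orientation']).as_matrix();print(M.round(3))
E
```

```text
[-0.649 -0.399  1.971  0.193  1.567  1.613]
[[ 0.771 -0.626  0.118]
 [-0.637 -0.756  0.152]
 [-0.006 -0.192 -0.981]]
```

```bash
T='import sys'; for i in 1 2 3; do python3 -m pendant '[[0,0,0,-0.17,40],[0,0,0,-0.34,40],[0,0,0,-0.51,40],[0,0,0,-0.68,40],[0,0,0,-0.85,40],[0,0,0,-1,40],[0,0,0,-1,40]]' | head -2; done
python3 -m pendant '[[0,0,0,-0.17,40],[0,0,0,-0.34,40],[0,0,0,-0.51,40],[0,0,0,-0.68,40],[0,0,0,-0.85,40],[0,0,0,-1,40],[0,0,0,-1,40]]'
python3 - <<'E'
from h import *
o=robot.get_obs();print(o['q'].round(3));go(.6,0,.2,0)
E
```

```text
time: 34.8
tool_pos: [0.4019, -0.15, 0.2254]
time: 35.67
tool_pos: [0.4018, -0.1501, 0.2254]
time: 36.55
tool_pos: [0.4018, -0.1501, 0.2254]
time: 37.42
tool_pos: [0.4018, -0.1501, 0.2254]
orientation: [-0.521, 2.946, 0.194]
wrist_force: [0.1, -0.7, 0.2]
width: 0.0397
grip_force: 0.0
[-0.65  -0.4    1.972  0.193  1.567 -2.572]
t 37.42 rows [-0.4595  0.1359  0.1422] tw -1.1573 min rows 7.0 q6 -2.57 tilt 11.08
```

Now overshoot the lower q6 limit gently and watch q4.

```bash
python3 -m pendant '[[0,0,0,-0.1,40],[0,0,0,-0.2,40],[0,0,0,-0.3,40],[0,0,0,-0.3,40]]'
python3 - <<'E'
from h import *
o=robot.get_obs();print(o['q'].round(3));go(.6,0,.2,0)
E
```

```text
time: 37.92
tool_pos: [0.4238, -0.1019, 0.2311]
orientation: [-0.899, 2.878, 0.104]
wrist_force: [0.4, -0.8, 0.0]
width: 0.0401
grip_force: 0.0
[-0.473 -0.406  1.961  0.136  1.547 -2.65 ]
t 37.92 rows [-0.3932 -0.0356  0.1169] tw -0.9198 min rows 6.0 q6 -2.65 tilt 8.13
```

```bash
python3 -m pendant '[[0,0,0,-0.1,40],[0,0,0,-0.2,40],[0,0,0,-0.3,40],[0,0,0,-0.4,40],[0,0,0,-0.5,40],[0,0,0,-0.5,40]]'
python3 - <<'E'
from h import *
o=robot.get_obs();print(o['q'].round(3),o['q'][[1,2,4]].sum());go(.6,0,.2,0)
E
```

```text
time: 38.67
tool_pos: [0.4331, 0.034, 0.2315]
orientation: [-1.5, 2.657, -0.061]
wrist_force: [0.8, -0.1, -0.6]
width: 0.0402
grip_force: 0.0
[-0.052 -0.451  1.989  0.014  1.507 -2.651] 3.0447167708453375
t 38.67 rows [-0.1097 -0.3148  0.0945] tw -0.5205 min rows 3.0 q6 -2.65 tilt 5.61
```

```bash
for i in 1 2 3; do python3 -m pendant '[[0,0,0,0.17,40],[0,0,0,0.34,40],[0,0,0,0.51,40],[0,0,0,0.68,40],[0,0,0,0.85,40],[0,0,0,1,40],[0,0,0,1,40]]' | head -2; done
python3 -m pendant '[[0,0,0,0.17,40],[0,0,0,0.34,40],[0,0,0,0.51,40],[0,0,0,0.68,40],[0,0,0,0.85,40],[0,0,0,0.85,40]]'
python3 - <<'E'
from h import *
o=robot.get_obs();print(o['q'].round(3),o['q'][[1,2,4]].sum());print(R.from_rotvec(o['orientation']).as_matrix().round(3));go(.25,0.0,.24,91)
E
```

```text
time: 39.55
tool_pos: [0.4333, 0.0329, 0.2316]
time: 40.42
tool_pos: [0.4333, 0.0332, 0.2317]
time: 41.3
tool_pos: [0.4334, 0.0334, 0.2318]
time: 42.05
tool_pos: [0.4334, 0.0335, 0.2318]
orientation: [-3.127, -0.233, -0.154]
wrist_force: [-0.7, -0.8, -0.1]
width: 0.04
grip_force: 0.0
[-0.053 -0.451  1.988  0.014  1.507  1.368] 3.044246492280834
[[ 0.984  0.148  0.098]
 [ 0.148 -0.989  0.009]
 [ 0.098  0.006 -0.995]]
t 42.05 rows [-0.3692  0.012  -0.0528] tw 0.1252 min rows 3.0 q6 1.37 tilt 5.64
```

```bash
python3 -m pendant '[[-0.1,-0.015,-0.01,0,40],[-0.2,-0.03,-0.02,0,40],[-0.2,-0.03,-0.02,0,40],[-0.2,-0.03,-0.02,0,40]]'
python3 - <<'E'
from h import *
o=robot.get_obs();print(o['q'].round(3),o['q'][[1,2,4]].sum());go(.25,0.0,.24,91)
E
```

```text
time: 42.55
tool_pos: [0.3324, 0.0341, 0.2323]
orientation: [-3.128, -0.231, -0.157]
wrist_force: [-0.3, -0.2, -0.3]
width: 0.0399
grip_force: 0.0
[-0.07  -0.797  2.2    0.016  1.64   1.356] 3.0424919770221215
t 42.55 rows [-0.1706  0.0434 -0.0323] tw 0.1237 min rows 2.0 q6 1.36 tilt 5.75
```

```bash
python3 -m pendant '[[-0.06,-0.009,-0.006,0,40],[-0.12,-0.018,-0.012,0,40],[-0.12,-0.018,-0.012,0,40],[-0.12,-0.018,-0.012,0,40]]'
python3 - <<'E'
from h import *
o=robot.get_obs();print(o['q'].round(3),o['q'][[1,2,4]].sum());go(.25,0.0,.24,91)
E
```

```text
time: 43.05
tool_pos: [0.2966, 0.0379, 0.2346]
orientation: [-3.131, -0.225, -0.113]
wrist_force: [-0.2, 0.1, -0.2]
width: 0.0399
grip_force: 0.0
[-0.057 -0.889  2.24   0.01   1.719  1.371] 3.0700880910375865
t 43.05 rows [-0.102   0.0618 -0.0179] tw 0.1204 min rows 1.0 q6 1.37 tilt 4.13
```

```bash
python3 -m pendant '[[-0.06,-0.009,-0.004,0,40],[-0.12,-0.018,-0.008,0,40],[-0.12,-0.018,-0.008,0,40],[-0.12,-0.018,-0.008,0,40]]'
python3 - <<'E'
from h import *
o=robot.get_obs();print(o['q'].round(3),o['q'][[1,2,4]].sum());go(.45,0.0,.2,91)
E
```

```text
time: 43.55
tool_pos: [0.2776, 0.0457, 0.2395]
orientation: [3.129, 0.224, 0.046]
wrist_force: [0.4, 0.6, 0.3]
width: 0.0401
grip_force: 0.0
[-1.800e-02 -8.920e-01  2.232e+00 -1.000e-03  1.772e+00  1.409e+00] 3.1118673021402437
t 43.55 rows [0.3259 0.1391 0.0893] tw 0.1199 min rows 3.0 q6 1.41 tilt 1.71
```

Tilt is down to 1.7°, good enough. Going over the peg.

```bash
python3 -m pendant '[[0.1,0.03,0.02,0.06,40],[0.2,0.07,0.04,0.12,40],[0.326,0.139,0.04,0.12,40],[0.326,0.139,0.04,0.12,40],[0.326,0.139,0.04,0.12,40],[0.326,0.139,0.04,0.12,40]]'
python3 - <<'E'
from h import *
o=robot.get_obs();print(o['q'].round(3),o['q'][[1,2,4]].sum());go(.6055,-.0188,.2,91);go(.6055,-.0188,.0595,91)
c=cap('scene','s3.png');P,m=cloud(c)
E
```

```text
time: 44.3
tool_pos: [0.4486, 0.0003, 0.2252]
orientation: [3.139, 0.027, 0.048]
wrist_force: [-0.3, -1.9, 0.0]
width: 0.0399
grip_force: 0.0
[-0.115 -0.328  1.905  0.002  1.534  1.438] 3.111091317809781
t 44.3 rows [0.3115 0.0434 0.0601] tw -0.0003 min rows 3.0 q6 1.44 tilt 1.75
t 44.3 rows [0.3029 0.0427 0.341 ] tw -0.0003 min rows 4.0 q6 1.44 tilt 1.75
```

View pics/s3.png

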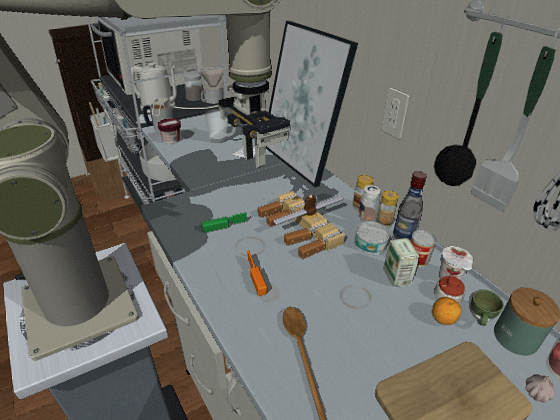

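All four cutters stand in the rack (rows 200–250); bar still open. Now pinch the peg.

```bash
python3 -m pendant '[[0.1,0.043,0.04,0,40],[0.2,0.043,0.04,0,40],[0.31,0.043,0.04,0,40],[0.31,0.043,0.08,0,40],[0.31,0.043,0.08,0,40],[0.309,0.043,0.15,0,40],[0.306,0.043,0.25,0,40],[0.303,0.043,0.32,0,40],[0.302,0.043,0.34,0,40],[0.302,0.043,0.34,0,40],[0.302,0.043,0.34,0,40]]' 30; python3 - <<'E'
from h import *
go(.605,-.0188,.06,91)
E
```

```text
time: 45.72
tool_pos: [0.6069, -0.0195, 0.0619]
orientation: [3.138, 0.027, 0.052]
wrist_force: [-0.1, -0.3, 0.8]
width: 0.0401
grip_force: 0.0
t 45.73 rows [-0.004  -0.0015  0.0037] tw -0.0005 min rows 1.0 q6 1.44 tilt 1.91
```

```bash
python3 -m pendant '[[-0.003,-0.001,0,0,40],[-0.003,-0.001,0,0,0],[-0.003,-0.001,0,0,0],[-0.003,-0.001,0,0,0],[-0.003,-0.001,0,0,0],[-0.003,-0.001,0,0,0],[-0.003,-0.001,0,0,0]]' 40
python3 -m pendant '[[0,0,0,-0.08,0],[0,0,0,-0.16,0],[0,0,0,-0.24,0],[0,0,0,-0.24,0]]' 40; python3 -c "
from h import *
st()"
```

```text
time: 46.6
tool_pos: [0.6039, -0.0181, 0.059]
orientation: [3.14, 0.027, 0.046]
wrist_force: [0.0, 5.7, -0.0]
width: 0.01
grip_force: 40.0
time: 47.1
tool_pos: [0.6039, -0.0181, 0.059]
orientation: [3.108, 0.422, 0.045]
wrist_force: [0.5, 5.7, 1.0]
width: 0.0101
grip_force: 40.0
{'time': 47.1, 'tool_pos': [0.6039, -0.0181, 0.059], 'wrist_force': [0.4678, 5.7468, 0.9653], 'torque': [1.4285, 0.2547, 0.0453], 'width': 0.0101, 'grip_force': 39.9774}
```

```bash
python3 -m pendant '[[0,0,0,-0.1,0],[0,0,0,-0.2,0],[0,0,0,-0.3,0],[0,0,0,-0.4,0],[0,0,0,-0.5,0],[0,0,0,-0.6,0],[0,0,0,-0.7,0],[0,0,0,-0.8,0],[0,0,0,-0.9,0],[0,0,0,-1,0],[0,0,0,-1,0]]' 40; python3 -c "
from h import *
st();go(.604,-.0187,.055,1)"
```

```text
time: 48.48
tool_pos: [0.6036, -0.0184, 0.059]
orientation: [2.472, 1.909, 0.034]
wrist_force: [-1.6, 5.0, 3.1]
width: 0.0093
grip_force: 40.0
{'time': 48.475, 'tool_pos': [0.6036, -0.0184, 0.059], 'wrist_force': [-1.574, 5.0022, 3.0922], 'torque': [1.345, 0.8783, 0.0386], 'width': 0.0093, 'grip_force': 40.0034}
t 48.48 rows [-0.0004  0.0007  0.008 ] tw -0.2611 min rows 2.0 q6 0.14 tilt 1.63
```

```bash
python3 -m pendant '[[0,0,0.003,-0.04,0],[0,0,0.005,-0.09,0],[0,0,0.007,-0.15,0],[0,0,0.008,-0.2,0],[0,0,0.009,-0.24,0],[0,0,0.009,-0.26,0],[0,0,0.009,-0.26,0]]' 50; python3 -c "
from h import *
st();go(.604,-.0187,.055,1)"
```

```text
time: 49.35
tool_pos: [0.604, -0.0185, 0.0558]
orientation: [2.19, 2.222, 0.03]
wrist_force: [-5.4, 4.8, 11.8]
width: 0.0099
grip_force: 50.1
{'time': 49.35, 'tool_pos': [0.604, -0.0185, 0.0558], 'wrist_force': [-5.3747, 4.8145, 11.7582], 'torque': [1.4366, 1.8121, -0.0481], 'width': 0.0099, 'grip_force': 50.0644}
t 49.35 rows [-0.0003 -0.0001  0.0016] tw -0.003 min rows 1.0 q6 -0.13 tilt 1.66
```

```bash
python3 -m pendant '[[0,0,0.0005,-0.005,0],[0,0,0.001,-0.01,0],[0,0,0.001,-0.01,0],[0,0,0.001,-0.01,0]]' 50; python3 -c "
from h import *
st()
c=cap('wrist','w7.png');P,m=cloud(c)
def bar(P,m):
    r=np.hypot(P[...,0]-.6045,P[...,1]+.0187)
    B=m&(r<.13)&(r>.035)&(abs(P[...,0]-.6045)<.03)&(P[...,2]>.040)&(P[...,2]<.056);print('bar',B.sum(),cv2.minAreaRect(P[B][:,:2].astype(np.float32)*1000),np.median(P[B][:,2]))
bar(P,m)
c=cap('scene');bar(*cloud(c))"
```

```text
time: 49.85
tool_pos: [0.6042, -0.0186, 0.0557]
orientation: [2.179, 2.233, 0.03]
wrist_force: [-6.8, 5.7, 14.1]
width: 0.0095
grip_force: 50.1
{'time': 49.85, 'tool_pos': [0.6042, -0.0186, 0.0557], 'wrist_force': [-6.8094, 5.6616, 14.1155], 'torque': [1.327, 2.1587, -0.1164], 'width': 0.0095, 'grip_force': 50.1091}
bar 4935 ((605.3826293945312, -9.415168762207031), (16.54705047607422, 205.8968505859375), 1.3204532861709595) 0.047758189763104496
bar 204 ((603.676025390625, -21.3629150390625), (17.46633529663086, 219.4137420654297), 1.3711895942687988) 0.04651921847280854
```

```bash
python3 -m pendant '[[0,0,0.0007,0,0],[0,0,0.001,0,0],[0,0,0.001,0,0]]' 50; python3 -m pendant '[[0,0,0,0,0],[0,0,0,0,40],[0,0,0,0,40],[0,0,0,0,40],[0,0,-0.06,0,40],[0,0,-0.16,0,40],[0,0,-0.26,0,40],[0,0,-0.3,0,40],[0,0,-0.3,0,40]]' 20; python3 -c "
from h import *
go(.50,-.0187,.25,1)"
```

```text
time: 50.32
tool_pos: [0.6042, -0.0186, 0.0556]
orientation: [2.179, 2.232, 0.03]
wrist_force: [-7.6, 5.8, 18.6]
width: 0.0099
grip_force: 50.1
time: 51.45
tool_pos: [0.6006, -0.0188, 0.2046]
orientation: [2.174, 2.234, 0.032]
wrist_force: [0.5, 0.4, -0.5]
width: 0.0399
grip_force: 0.0
t 51.45 rows [ 0.0054 -0.1981 -0.0971] tw 0.0092 min rows 2.0 q6 -0.14 tilt 1.84
```

Back off, wait over 2 s, and check.

```bash
python3 -m pendant '[[0,-0.1,-0.06,0,40],[0,-0.2,-0.1,0,40],[0,-0.2,-0.1,0,40],[0,-0.2,-0.1,0,40],[0,-0.2,-0.1,0,40],[0,-0.2,-0.1,0,40],[0,-0.2,-0.1,0,40],[0,-0.2,-0.1,0,40],[0,-0.2,-0.1,0,40],[0,-0.2,-0.1,0,40],[0,-0.2,-0.1,0,40],[0,-0.2,-0.1,0,40]]' |head -2;python3 -m pendant '[[0,0,0,0,40],[0,0,0,0,40],[0,0,0,0,40],[0,0,0,0,40],[0,0,0,0,40],[0,0,0,0,40],[0,0,0,0,40],[0,0,0,0,40],[0,0,0,0,40],[0,0,0,0,40]]' |head -2; python3 - <<'E'
from h import *
c=cap('wrist','w8.png');P,m=cloud(c)
for n in('wrist','scene'):
    if n=='scene': c=cap('scene','s4.png');P,m=cloud(c)
    r=np.hypot(P[...,0]-.6045,P[...,1]+.0187)
    B=m&(r<.13)&(r>.03)&(abs(P[...,0]-.6045)<.03)&(P[...,2]>.040)&(P[...,2]<.056);print('bar',B.sum(),cv2.minAreaRect(P[B][:,:2].astype(np.float32)*1000),np.median(P[B][:,2]))
w=cv2.imread('pics/w8.png');s=cv2.resize(c['image'][165:285,240:420],(560,373),interpolation=cv2.INTER_CUBIC)
cv2.imwrite('pics/fin.png',cv2.resize(np.vstack([w[:250],s]),(532,592)))
E
```

```text
time: 52.95
tool_pos: [0.4984, -0.0213, 0.2506]
time: 54.2
tool_pos: [0.4983, -0.0213, 0.2505]
bar 1646 ((605.8948364257812, -17.83043670654297), (16.728927612304688, 222.34303283691406), 0.6915581822395325) 0.04770765442545776
bar 262 ((604.0352172851562, -19.43341064453125), (19.17127799987793, 225.68264770507812), 0.41365349292755127) 0.046491483555153514
```

View pics/fin.png

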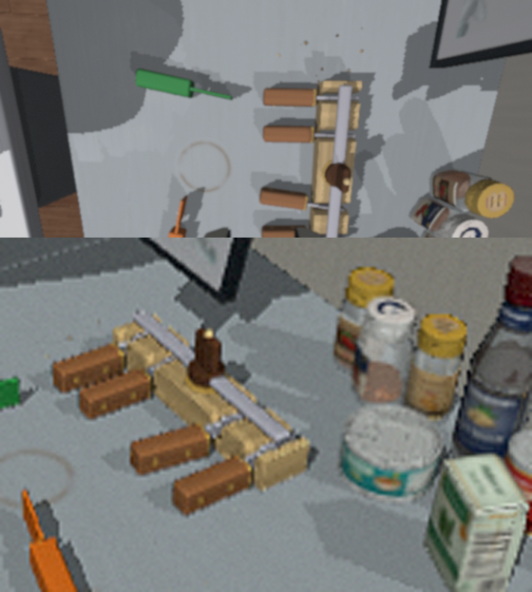

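The bar lies square over all four seated cutters and holds; tin and tea box untouched. One numeric check of the cutters' heights and positions.

```bash
python3 - <<'E'
from h import *
from h import cloud
c=dict(np.load('/tmp/scene.npz'));P,m=cloud(c);hsv=cv2.cvtColor(c['image'],cv2.COLOR_BGR2HSV)
Rm=R.from_euler('z',.98,degrees=True).as_matrix()
for k,y in enumerate((.1,.052,-.052,-.1)):
    s=np.array([.604,-.0192,0])+Rm@[-.065,y,0]
    d=(P-s)@Rm
    M=m&(abs(d[...,0])<.04)&(abs(d[...,1])<.018)&(d[...,2]>.02)&(d[...,2]<.035)&(hsv[...,0]<20)&(hsv[...,1]>100)
    q=d[M];r=cv2.minAreaRect(q[:,:2].astype(np.float32)*1000);z=[np.median(q[(q[:,0]>a)&(q[:,0]<a+.02),2]).round(4) for a in(-.03,-.01,.01)]
    print(k,M.sum(),np.round(r[0],1),np.round(r[1],1),round(r[2],1),z)
E
```

```text
0 120 [ 1.7 -2.1] [75.9 24.4] 0.2 [np.float64(0.024), np.float64(0.024), np.float64(0.0238)]
1 131 [ 2.9 -3.7] [25.1 73.9] 88.7 [np.float64(0.024), np.float64(0.024), np.float64(0.0236)]
2 150 [1.2 4.4] [26.5 79.3] 85.0 [np.float64(0.0244), np.float64(0.024), np.float64(0.0244)]
3 169 [1.6 1.7] [30.1 75.9] 89.8 [np.float64(0.0242), np.float64(0.0241), np.float64(0.024)]
```

Cutter in slot2 sits about 5° skew (handle +4 mm in y), so I'll look closer and straighten it.

```bash
python3 -m pendant '[[0,0,0,0.17,40],[0,0,0,0.34,40],[0,0,0,0.51,40],[0,0,0,0.68,40],[0,0,0,0.85,40],[0,0,0,1,40],[0,0,0,1,40]]' |head -1
python3 -m pendant '[[0,0,0,0.17,40],[0,0,0,0.34,40],[0,0,0,0.5,40],[0,0,0,0.5,40],[0,0,0,0.5,40]]'
python3 - <<'E'
from h import *
cutter(.541,-.0716,r=.038);cutter(.5378,.081,r=.038);cutter(.5386,.033,r=.038)
go(.5405,-.0716,.2,91);go(.5405,-.0716,.008,91)
E
```

```text
time: 55.18
time: 55.8
tool_pos: [0.4983, -0.0213, 0.2506]
orientation: [3.139, 0.051, 0.046]
wrist_force: [0.1, -0.1, -0.7]
width: 0.0403
grip_force: 0.0
cutter 776 (0.5386250610351563, -0.06177644729614258) wh 66.72001647949219 19.867473602294922 yaw -7.682319641113281 z 0.02518179957754317
cutter 826 (0.5399620361328125, 0.07791696929931641) wh 65.43701171875 20.14520263671875 yaw 0.734783947467804 z 0.02501091906185242
cutter 847 (0.5406741943359376, 0.045564743041992185) wh 66.87345886230469 50.497215270996094 yaw 0.7681310176849365 z 0.025075254408184488
t 55.95 rows [0.0783 0.1029 0.1038] tw 0.012 min rows 2.0 q6 1.39 tilt 1.69
t 55.95 rows [0.067  0.1018 0.4876] tw 0.012 min rows 5.0 q6 1.39 tilt 1.69
```

It was indeed knocked (yaw -7.7°, y off 10 mm, blade still in its slot). Pinch it where it lies and swing it straight.

```bash
python3 - <<'E'
from h import *
go(.5386,-.0618,.06,82.3)
E
python3 -m pendant '[[0.07,0.08,0.1,0.1,32],[0.067,0.082,0.2,0.157,32],[0.067,0.082,0.3,0.157,32],[0.066,0.082,0.38,0.157,32],[0.066,0.082,0.38,0.157,32],[0.066,0.082,0.38,0.157,32]]' 20; python3 - <<'E'
from h import *
go(.5386,-.0618,.008,82.3)
E
```

```text
t 55.95 rows [0.0669 0.0824 0.3835] tw 0.157 min rows 4.0 q6 1.39 tilt 1.69
time: 56.7
tool_pos: [0.5391, -0.0619, 0.0635]
orientation: [3.134, -0.214, 0.049]
wrist_force: [0.6, -0.6, 0.2]
width: 0.0319
grip_force: 0.0
t 56.7 rows [-4.400e-03  1.000e-04  1.109e-01] tw -0.0018 min rows 1.0 q6 1.49 tilt 1.79
```

```bash
python3 -m pendant '[[-0.003,0,0.08,0,32],[-0.004,0,0.106,0,32],[-0.004,0,0.106,0,32],[-0.004,0,0.106,0,15],[-0.004,0,0.106,0,15],[-0.004,0,0.106,0,15],[-0.004,0,0.106,0,15]]' 15; python3 - <<'E'
from h import *
go(.5405,-.0716,.0085,91)
E
```

```text
time: 57.58
tool_pos: [0.539, -0.0618, 0.0105]
orientation: [3.134, -0.215, 0.05]
wrist_force: [-1.7, 0.6, 6.8]
width: 0.0219
grip_force: 15.0
t 57.58 rows [0.0055 0.019  0.0042] tw -0.1474 min rows 1.0 q6 1.49 tilt 1.84
```

```bash
python3 -m pendant '[[0.001,0.004,0,-0.03,15],[0.002,0.008,0,-0.06,15],[0.003,0.012,0,-0.09,15],[0.0035,0.016,0,-0.12,15],[0.004,0.019,0,-0.147,15],[0.004,0.019,0,-0.147,15],[0.004,0.019,0,-0.147,15]]' 15; python3 - <<'E'
from h import *
go(.5405,-.0716,.0085,91)
E
```

```text
time: 58.45
tool_pos: [0.5397, -0.071, 0.0105]
orientation: [3.139, 0.027, 0.051]
wrist_force: [-0.1, 2.7, 5.9]
width: 0.022
grip_force: 15.0
t 58.45 rows [0.0014 0.0013 0.004 ] tw -0.0005 min rows 1.0 q6 1.32 tilt 1.85
```

Straight. Release, rise and recheck.

```bash
python3 -m pendant '[[0,0,0,0,28],[0,0,0,0,28],[0,0,0,0,28],[0,0,-0.06,0,28],[-0.02,0,-0.16,0,28],[-0.04,0,-0.3,0,28],[-0.08,-0.1,-0.45,0,28],[-0.08,-0.1,-0.48,0,40],[-0.08,-0.1,-0.48,0,40],[-0.08,-0.1,-0.48,0,40]]' 15|head -2; python3 - <<'E'
from h import *
c=cap('wrist');cap('scene','s5.png')
P,m=cloud(c);hsv=cv2.cvtColor(c['image'],cv2.COLOR_BGR2HSV);Rm=R.from_euler('z',.98,degrees=True).as_matrix()
for k,y in enumerate((.1,.052,-.052,-.1)):
    d=(P-(np.array([.6055,-.0187,0])+Rm@[-.065,y,0]))@Rm
    M=m&(abs(d[...,0])<.04)&(abs(d[...,1])<.02)&(d[...,2]>.02)&(d[...,2]<.035)&(hsv[...,0]<20)&(hsv[...,1]>90)
    q=d[M];r=cv2.minAreaRect(q[:,:2].astype(np.float32)*1000);print(k,M.sum(),np.round(r[0],1),np.round(r[1],1),round(r[2],1),np.median(q[:,2]).round(4))
r=np.hypot(P[...,0]-.6045,P[...,1]+.0187)
B=m&(r<.13)&(r>.03)&(abs(P[...,0]-.6045)<.03)&(P[...,2]>.040)&(P[...,2]<.056);print('bar',cv2.minAreaRect(P[B][:,:2].astype(np.float32)*1000))
E
```

```text
time: 59.7
tool_pos: [0.4902, -0.0216, 0.2466]
0 852 [ 0.8 -2.5] [66.7 20.4] 0.3 0.025
1 832 [ 0.9 -1.8] [20.2 66.6] 90.0 0.0251
2 819 [-2.3  0.5] [65.9 19.9] 0.3 0.0251
3 820 [0.8 1.1] [66.8 19.7] 0.0 0.0252
bar ((605.22607421875, -18.668472290039062), (16.86021614074707, 224.35205078125), 0.5591756105422974)
```

View pics/s5.png

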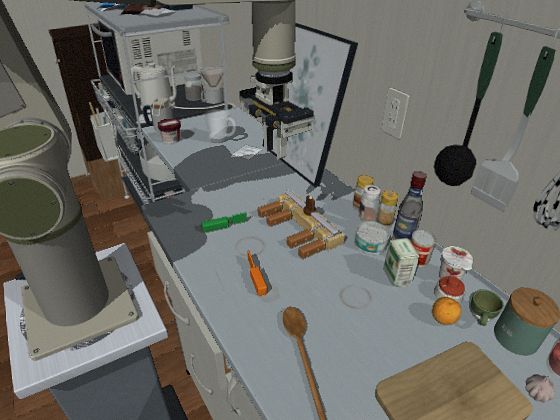

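All four cutters are flat, straight and within play. The bar is square and holding, and the robot is clear.

```bash
python3 -c "
from plant import robot
print(robot.finish_job())"
```

```text
the job is handed in; nothing more can be done
None
```

The job is handed in: all four cutters stand seated in their own slots, the keeper bar is pressed in and holds square across them by itself, the tin and tea box were not touched, and one cutter knocked askew in its slot was straightened before handing in.

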